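Tip the oilstone out of its case and set it on the honing board

TASK

Get the oilstone ready for honing. It lies flush in its wooden case: press down its end over the thumb well so that the other end tips up clear of the low lip, draw it out endwise over that lip onto the honing board, and leave it lying flat on the board with its leading end butted squarely against the stop. Leave the sanding block, the small sanding slat and the wire cutters where they are.

Things in the scene. Friction and masses are not known exactly. Their poses are not given: they have to be found in the camera images.
- case: Open wooden stone case screwed to the bench, 190 mm long (x), 65 wide (y), 27 high. Origin: centre of its underside. Its mouth is at -x, where only a low lip stands; side walls and the end wall at +x (inner face x = +87 mm) are 27 mm high. Inside it is 174 mm long, 48.5 mm wide. Low steel screw ears at its long sides.
- case_lip (a point): Middle of the top of the lip: 19 mm above the bench, 7 mm above the case's floor, 8 mm thick (x = -95 to -87 mm in the case's frame).
- well_edge (a point): Middle of the thumb well's edge, in the case's floor. From the lip to here the floor is level, 12 mm above the bench; from here to the end wall (67 mm) it slopes down at 0.12 rad into the thumb well, to 4 mm above the bench.
- case_well (a point): Point over the thumb well, 15 mm from the end wall, level with the walls' top and the stone's upper face (27 mm above the bench): the place to press. Pressed here with some 3 to 10 N the stone tips about the well's edge by 0.12 rad (6 mm down here) and its other end rises 12 mm.
- stone_center (a point): Loose grey oilstone, a flat bar 170 x 45 x 15 mm of about 0.28 kg. Its centre, half-way up; x axis along its length. It starts in the case on the level floor, upper face flush with the walls, its x axis along the case's, with 1 to 3 mm play at each end. Oiled, it slides easily in the waxed case (friction 0.25): a fingertip pressing on it with 10 to 15 N draws it along.
- stone_head (a point): Middle of the lower edge of the stone's leading end, its -x end, the one next to the lip at the start.
- stone_tail (a point): Middle of the lower edge of the stone's other end, its +x end, over the thumb well at the start.
- board: Pale wooden honing board screwed to the bench beyond the case's mouth, 215 mm long (its x axis), 115 mm wide (y), 12 mm thick, with its stop across the end at -x, farthest from the case. Its near edge is 10 to 40 mm from the case's lip; case and board lie nearly in line (up to 0.05 rad and 10 mm off). Origin: centre of its underside.
- board_stop (a point): Middle of the foot of the stop's face that looks to the case, on the board's upper surface (12 mm above the bench). The stop is a wooden cleat 10 mm high above the board, as wide as the board, 18 mm thick; the stone's end goes against it.
- slat: Loose small sanding slat, 66 x 18 x 8 mm, lying behind the case. Leave it alone. Origin at its underside.
- cutters: Loose pair of wire cutters, 133 x 49 x 12 mm, lying at the bench's front edge, near the vice. Leave them alone. Origin at their underside.
- sanding_block: Loose cork sanding block 49 x 78 x 26 mm behind the case. Leave it alone. Origin at its underside.

How it is judged:
By the outcome, as a careful person would: the job done as asked, in the order asked, and still so for the second after the job is handed in, with the robot touching nothing.
It also fails if it takes over 64 s, if anything falls off the work surface, if the arm or the gripper's body presses on something with over 40 N, if the wrist force passes 120 N, or if a joint passes its speed limit or range.

ROBOT

A 7-joint arm with a two-finger parallel gripper is mounted at the origin on a cart in front of the work surface, level with it; the furniture and walls round the work are solid. World frame = base frame: x ahead of the robot, y to its left, z up, the work surface at z = 0. Lengths are in mm, angles in rad, forces in N, time in s.
With the tool pointing down it reaches from about 350 to 900 mm from the base axis. Payload 7.2 kg.
Tool frame: the origin (TCP) lies on the centre line of the jaws, within the pads' length; the fingertips stand 19 mm ahead of it and the grasp point (between the pads) is the TCP; z points along the fingers, y is the line along which they close (so a half turn about z gives the same grasp; the last joint's range is limited). The gripper opens to 85 mm and grips with 20 to 120 N. Pads are 22 mm wide; open, the fingers measure 114 mm over their backs; the gripper's body (76 mm by 85 mm) begins 54 mm behind the grasp point. The pads swing forward as they close: fully open they stand 13 mm farther back than shut.
Start: joints at [-0.068, 0.411, -0.013, 1.596, 0.006, 1.134, -0.082], TCP at [625.002, -0.011, 250.297] pointing down, gripper open.
Joint ranges: [-2.95, 2.95], [-0.29, 1.99], [-1.47, 1.44], [0.14, 2.54], [-1.03, 4.17], [0.13, 1.85], [-2.86, 2.86]. Speed limits (rad/s): [2.39, 2.39, 3.01, 3.01, 3.14, 3.14, 3.14].

INTERFACE

Orientations are given as a rotation vector (axis times angle).
In Python, from bench import read_state, viewer, manip gives the robot as it stands.
- The arm moves only by the shell command python3 -m creep 'ROWS' [OPENING] [FORCE]. ROWS is JSON, a list of rows, each a list of 2 entries, a list of its own where there are three numbers: the shift along the world's x, y, z in m, then the turn about the world's z in rad. In form: [[[x, y, z], turn], ...]. A call has 1 to 8 rows; each row shifts and turns the commanded pose from where the row before left it; what a row does not reach is not made up. A row lasts 1/8 s, in which the tool goes at most 62.5 mm and 10.7 degrees, less where a joint would pass 70% of its speed; a pose out of reach is approached as far as the arm can. A call is refused whole if a number of a shift passes 0.0625 or a number of a turn 0.188, either way. A call with a gripper value outside its range is refused whole. OPENING is the opening, from -1 (shut) to 1 (fully open), set as the call begins (- or left out, the last holds). The fingers move at their own pace and stop on an object; FORCE is the grip in N (left out, the last holds). Time passes only in rows, so rows that do not move let the fingers close. It gives the time, the measured TCP pose, the force, the opening and the grip force at its end, in the units of the state.
- read_state(): the state, without advancing time (a new reading comes with each control period).
- viewer.get_image(name): name is "scene" or "side" or "wrist"; returns a dict with "img" (384x512x3 uint8, red, green, blue), "intrinsics" (3x3 intrinsics, pixels), "distortion" ([k1, k2, p1, p2, k3] as OpenCV has them; the pictures are not rectified), "pose" (4x4, takes a point from camera to world coordinates). Camera axes: x right, y down, z forward; pixel columns grow to the right and rows downward; lengths in mm; the calibration is good to about 2 mm. A picture is of the moment at which its call begins. There is no depth.
- manip.job_done(): hands the job in; it is judged then, once.
The state is a dict: "time_s": time; "joint_positions": joint angles; "dq": joint speeds; "tau": joint torques, N m; "eef_pos": TCP position; "eef_rot": TCP orientation; "wrist_force": force on the tool from outside, world axes, zero at the start; "ft_torque": the same for the moment, N m; "gripper_width": finger opening in mm; "finger_force": force on a finger pad.
Only numpy, scipy, OpenCV 4.12 (cv2) and the standard library are available. Lean on these libraries where they do the work, as an engineer would, in place of code of your own. Each camera call takes 0.05 s, during which the arm holds its last target. There are 200 camera calls.

## Working session

There is one attempt and no reset: what is moved stays moved. The work goes in short steps, Python scripts to look and compute and a shell command to move; the robot and the scene stay as the last step left them, time stands still between calls to the robot, and variables do not carry over. Pictures are saved under pics/ and viewed, at most 10 in all, crops included, and the job is handed in when it is done.

```bash
mkdir -p pics; ls; python3 - <<'E'
from bench import read_state, viewer
import cv2,numpy as np
print(read_state())
for n in ["scene","side","wrist"]:
    d=viewer.get_image(n); print(n,d["intrinsics"],d["distortion"],np.round(d["pose"],3).tolist())
    cv2.imwrite(f"pics/{n}0.png",cv2.resize(d["img"][:,:,::-1],(800,600),interpolation=cv2.INTER_CUBIC))
E
```

```text
pics
{'time_s': 0.0, 'joint_positions': array([-0.06816018,  0.41190248, -0.01270715,  1.59706787,  0.00558887,
        1.13430358, -0.08219576]), 'dq': array([ 0.00257951,  0.00123835, -0.0012907 ,  0.00103359,  0.00188862,
        0.00096921, -0.00124676]), 'tau': array([-1.18789325e-03, -6.00636005e+01,  6.81361444e-01, -2.99419034e+01,
        1.37590774e-02,  1.04116063e-02,  2.51732433e-05]), 'eef_pos': array([ 6.24520739e+02, -6.49724222e-02,  2.49441713e+02]), 'eef_rot': array([-2.22069660e+00, -2.22065219e+00,  1.94431455e-03]), 'wrist_force': array([-0.13280124,  0.27008891,  0.2500017 ]), 'ft_torque': array([ 0.04113553, -0.00546428, -0.01807333]), 'finger_force': 0.0, 'gripper_width': 85.42892338363244}
scene [[424.32372004   0.         250.59553913]
 [  0.         424.32372004 189.38167706]
 [  0.           0.           1.        ]] [0.00797043 0.         0.         0.         0.        ] [[-0.851, -0.407, 0.331, 213.756], [-0.524, 0.648, -0.553, 735.811], [0.01, -0.645, -0.764, 927.926], [0.0, 0.0, 0.0, 1.0]]
side [[498.64948811   0.         262.77684784]
 [  0.         498.64948811 194.15598847]
 [  0.           0.           1.        ]] [0.03660803 0.         0.         0.         0.        ] [[-0.829, -0.248, 0.501, -94.104], [-0.559, 0.331, -0.761, 1162.825], [0.023, -0.911, -0.413, 625.329], [0.0, 0.0, 0.0, 1.0]]
wrist [[301.25731777   0.         255.20207249]
 [  0.         301.25731777 194.30783899]
 [  0.           0.           1.        ]] [-0.01371092  0.          0.          0.          0.        ] [[1.0, -0.001, -0.001, 625.386], [-0.001, -0.964, -0.267, 67.611], [-0.001, 0.267, -0.964, 374.328], [0.0, 0.0, 0.0, 1.0]]
```

View pics/scene0.png

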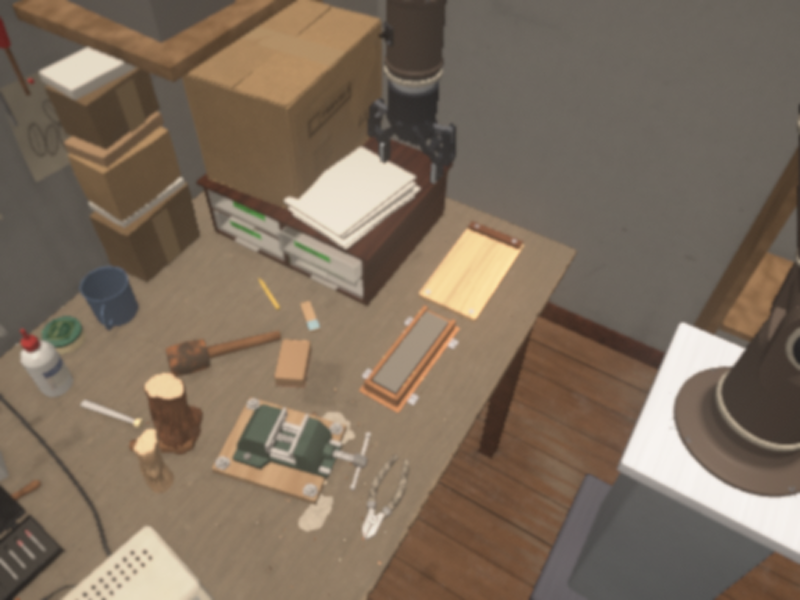

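View pics/wrist0.png

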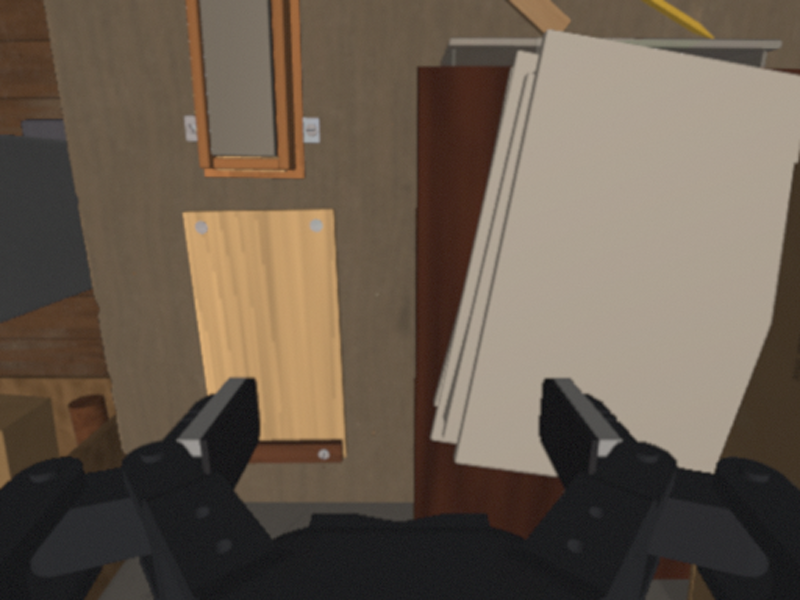

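The scene picture shows the case at about (410,355) and the board at about (470,270). In the wrist picture (right = +x, up = +y) the case mouth is near (255,170), the board's near edge runs (183,212)–(333,210), and the stop's foot is at row ~440. The shelf's left edge is at column ~417.

```bash
cat > h.py <<'E'
import cv2,numpy as np
from bench import read_state, viewer
def snap(n,f,crop=None,s=None):
    d=viewer.get_image(n); im=d["img"][:,:,::-1]
    if crop: x0,y0,x1,y1=crop; im=im[y0:y1,x0:x1]
    if s is None: s=min(800/im.shape[1],600/im.shape[0])
    cv2.imwrite(f"pics/{f}.png",cv2.resize(im,None,fx=s,fy=s,interpolation=cv2.INTER_CUBIC))
    np.savez(f"pics/{f}.npz",K=d["intrinsics"],D=d["distortion"],P=d["pose"],o=(crop or (0,0))[:2],s=s)
def pt(f,uv,z):
    c=np.load(f"pics/{f}.npz"); p=(np.array(uv,float)+.5)/c["s"]-.5+c["o"]
    n=cv2.undistortPoints(p.reshape(1,1,2),c["K"],c["D"]).ravel()
    P=c["P"]; r=P[:3,:3]@[n[0],n[1],1]; o=P[:3,3]
    return np.round(o+r*(z-o[2])/r[2],1)
E
python3 - <<'E'
from h import *
snap("wrist","w1"); snap("scene","s1")
for uv,z in [((183,212),12),((333,210),12),((343,440),12),((205,172),19),((303,172),19),((211,156),27),((275,157),27),((207,4),27),((270,4),27),((417,67),80),((417,430),80)]: print(uv,pt("w1",uv,z))
print('scene')
for uv,z in [((362,390),27),((400,408),27),((460,320),27),((416,308),27),((421,293),12),((475,317),12),((523,245),12),((373,372),27),((405,390),27),((450,318),27),((420,310),27),((278,380),26),((305,385),26),((310,342),26)]: print(uv,pt("s1",uv,z))
E
```

```text
(183, 212) [460.7  39.8  12. ]
(333, 210) [575.   41.1  12. ]
(343, 440) [ 576.1 -155.7   12. ]
(205, 172) [483.5  69.1  19. ]
(303, 172) [555.1  68.9  19. ]
(211, 156) [492.1  79.9  27. ]
(275, 157) [537.4  79.1  27. ]
(207, 4) [499.3 175.5  27. ]
(270, 4) [540.7 175.2  27. ]
(417, 67) [635.4 126.5  80. ]
(417, 430) [ 637.6 -105.8   80. ]
scene
(362, 390) [542.2 275.   27. ]
(400, 408) [474.1 271.1  27. ]
(460, 320) [476.2  67.2  27. ]
(416, 308) [554.1  84.6  27. ]
(421, 293) [569.8  38.6  12. ]
(475, 317) [461.3  36.1  12. ]
(523, 245) [ 463.4 -172.4   12. ]
(373, 372) [545.8 237.1  27. ]
(405, 390) [484.3 238.9  27. ]
(450, 318) [493.   72.6  27. ]
(420, 310) [545.9  84.8  27. ]
(278, 380) [667.1 330.2  26. ]
(305, 385) [624.8 314.9  26. ]
(310, 342) [668.2 242.   26. ]
```

```bash
python3 -m creep '[[[-0.036,0.03,0],0],[[-0.036,0.03,0],0],[[-0.036,0.03,0],0],[[0,0,0],0],[[0,0,0],0]]'; python3 - <<'E'
from h import *
snap("wrist","w2")
E
```

```text
time_s: 0.88
eef_pos: [517.5, 89.6, 250.6]
eef_rot: [2.221, 2.221, 0.001]
wrist_force: [-0.1, -0.7, 0.2]
gripper_width: 85.7
finger_force: 0.0
```

View pics/w2.png

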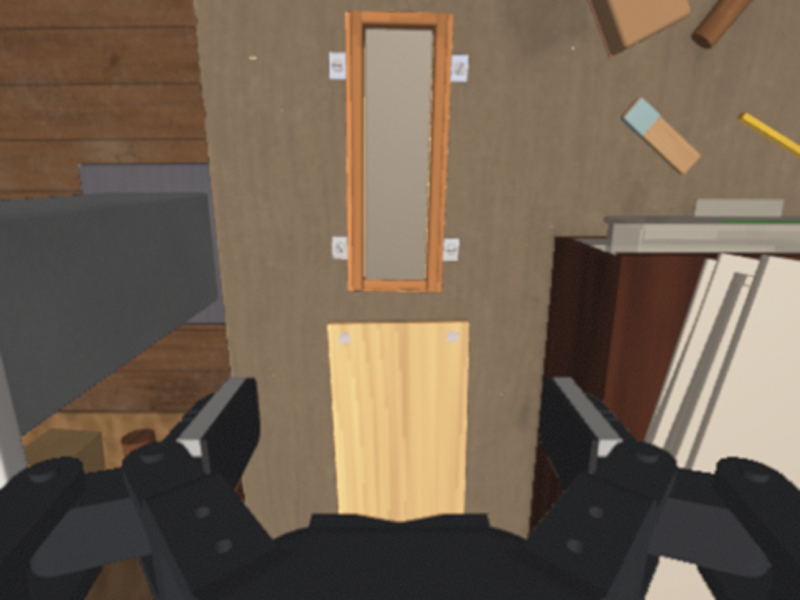

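Clear view: stone corners at (365,28), (433,28), (427,281), (363,279); case outer (346,12)–(453,14) at the top and (349,291)–(441,291) at the lip; board near edge (329,324)–(468,322).

```bash
python3 - <<'E'
from h import *
for n,uv,z in [("st",(365,28),27),("st",(433,28),27),("st",(427,281),27),("st",(363,279),27),("c",(346,12),27),("c",(453,14),27),("c",(441,291),19),("c",(349,291),19),("wallL",(363,26),27),("wallR",(434,26),27),("wallL",(362,282),27),("wallR",(428,282),27),("b",(329,324),12),("b",(468,322),12),("b",(464,515),12),("b",(338,515),12)]: print(n,uv,pt("w2",uv,z))
print("stop")
for uv in [(207,440),(343,440),(343,441)]: print(pt("w1",uv,12))
# directional fits of board sides in w1/w2 
im=cv2.imread("pics/w2.png")
hsv=cv2.cvtColor(im,cv2.COLOR_BGR2HSV)
m=((hsv[...,0]>12)&(hsv[...,0]<25)&(hsv[...,1]>80)&(hsv[...,2]>170)).astype(np.uint8)
L=[];R=[]
for r in range(345,500,5):
    c=np.where(m[r,300:500])[0]+300
    L.append(pt("w2",(c.min(),r),12));R.append(pt("w2",(c.max()+1,r),12))
for e in (L,R):
    e=np.array(e); print("board side x=a*y+b",np.polyfit(e[:,1],e[:,0],1))
# stone grey sides
g=((hsv[...,1]<60)&(hsv[...,2]>110)).astype(np.uint8)
L=[];R=[]
for r in range(50,265,5):
    c=np.where(g[r,350:440])[0]+350
    L.append(pt("w2",(c.min(),r),27));R.append(pt("w2",(c.max()+1,r),27))
for e in (L,R):
    e=np.array(e); print("stone side",np.polyfit(e[:,1],e[:,0],1), np.std(e[:,0]-np.polyval(np.polyfit(e[:,1],e[:,0],1),e[:,1])))
E
```

```text
st (365, 28) [495.9 250.7  27. ]
st (433, 28) [541.  250.6  27. ]
st (427, 281) [539.5  78.7  27. ]
st (363, 279) [491.   80.3  27. ]
c (346, 12) [483.5 260.2  27. ]
c (453, 14) [554. 259.  27.]
c (441, 291) [551.   68.9  19. ]
c (349, 291) [479.3  69.   19. ]
wallL (363, 26) [494.6 251.9  27. ]
wallR (434, 26) [541.6 251.8  27. ]
wallL (362, 282) [490.2  78.   27. ]
wallR (428, 282) [540.3  77.9  27. ]
b (329, 324) [461.5  39.7  12. ]
b (468, 322) [574.1  41.3  12. ]
b (464, 515) [ 577.8 -144.7   12. ]
b (338, 515) [ 462.1 -144.4   12. ]
stop
[ 457.4 -155.9   12. ]
[ 576.1 -155.7   12. ]
[ 576.1 -156.6   12. ]
board side x=a*y+b [-1.48135202e-02  4.60277434e+02]
board side x=a*y+b [-1.59731621e-02  5.76176554e+02]
stone side [1.30268409e-02 4.93252057e+02] 0.23553548492481874
stone side [2.23056800e-02 5.34641795e+02] 0.25745809736539016
```

```bash
python3 -m creep '[[[0,0.05,-0.02],-0.018],[[0.001,0.05,-0.05],0],[[0,0.047,-0.05],0],[[0,0,-0.04],0],[[0,0,-0.02],0],[[0,0,0],0],[[0,0,0],0]]' -1 60; python3 -m creep '[[[0,0,-0.01],0],[[0,0,-0.007],0],[[0,0,-0.003],0],[[0,0,-0.002],0],[[0,0,0],0]]'
```

```text
time_s: 1.8
eef_pos: [519.0, 226.6, 81.2]
eef_rot: [2.242, 2.2, 0.002]
wrist_force: [-0.4, 0.1, 0.1]
gripper_width: -0.1
finger_force: 0.0
time_s: 2.42
eef_pos: [517.9, 227.0, 58.5]
eef_rot: [2.241, 2.201, -0.0]
wrist_force: [-0.1, -0.2, -0.1]
gripper_width: -0.4
finger_force: 0.0
```

```bash
python3 -m creep '[[[0,0.009,-0.005],0],[[0,0,-0.004],0],[[0,0,-0.002],0],[[0,0,-0.002],0],[[0,0,0],0]]';python3 -m creep '[[[0,0,-0.002],0],[[0,0,-0.002],0],[[0,0,0],0]]';
```

```text
time_s: 3.05
eef_pos: [518.0, 236.0, 45.6]
eef_rot: [2.241, 2.201, 0.0]
wrist_force: [0.2, 0.3, 1.6]
gripper_width: -0.3
finger_force: 0.8
time_s: 3.42
eef_pos: [518.0, 236.2, 41.6]
eef_rot: [2.241, 2.202, 0.001]
wrist_force: [0.2, 2.3, 2.1]
gripper_width: -0.3
finger_force: 1.0
```

```bash
python3 -m creep '[[[0,0,-0.001],0],[[0,0,0],0],[[0,0,0],0]]';python3 -m creep '[[[0,0,-0.001],0],[[0,0,0],0],[[0,0,0],0]]'
```

```text
time_s: 3.8
eef_pos: [518.0, 236.2, 40.9]
eef_rot: [2.241, 2.201, 0.001]
wrist_force: [-0.2, 0.3, 4.8]
gripper_width: -0.3
finger_force: 2.7
time_s: 4.18
eef_pos: [518.1, 236.3, 40.7]
eef_rot: [2.241, 2.201, 0.001]
wrist_force: [-2.9, 0.5, 14.5]
gripper_width: -0.0
finger_force: 6.8
```

```bash
python3 -m creep '[[[0,-0.003,0.0003],0],[[0,-0.003,0.0004],0],[[0,-0.003,0.0003],0],[[0,-0.003,0.0004],0],[[0,0,0],0]]'; python3 - <<'E'
from h import *
snap("side","d1",(200,100,456,292)); snap("wrist","w3")
E
```

```text
time_s: 4.8
eef_pos: [518.9, 225.4, 42.1]
eef_rot: [2.241, 2.202, 0.005]
wrist_force: [-0.1, 3.7, 9.8]
gripper_width: 0.1
finger_force: 4.7
```

View pics/w3.png

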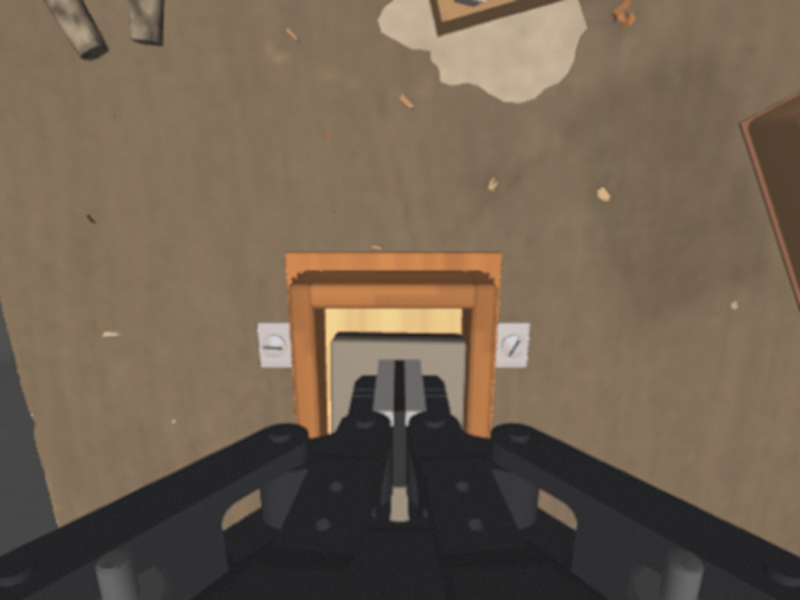

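The stone's tail (row ~335) has come away from the end wall (row ~308), so it is following the finger. I'll keep drawing.

```bash
python3 -m creep '[[[0,-0.003,0.0002],0],[[0,-0.003,0.0003],0],[[0,-0.003,0.0004],0],[[0,-0.003,0.0004],0],[[0,0,0],0]]';  python3 -m creep '[[[-0.001,-0.003,0.0004],0],[[0,-0.003,0.0004],0],[[0,-0.003,0.0004],0],[[0,-0.003,0.0004],0],[[0,0,0],0]]'; python3 - <<'E'
from h import *
snap("side","d2",(200,80,456,272))
E
```

```text
time_s: 5.52
eef_pos: [519.1, 213.8, 43.7]
eef_rot: [2.24, 2.202, 0.007]
wrist_force: [-1.0, 4.5, 10.6]
gripper_width: 0.1
finger_force: 5.4
time_s: 6.15
eef_pos: [518.3, 201.4, 45.3]
eef_rot: [2.24, 2.201, 0.006]
wrist_force: [-0.1, 3.1, 10.4]
gripper_width: 0.1
finger_force: 5.6
```

View pics/d2.png

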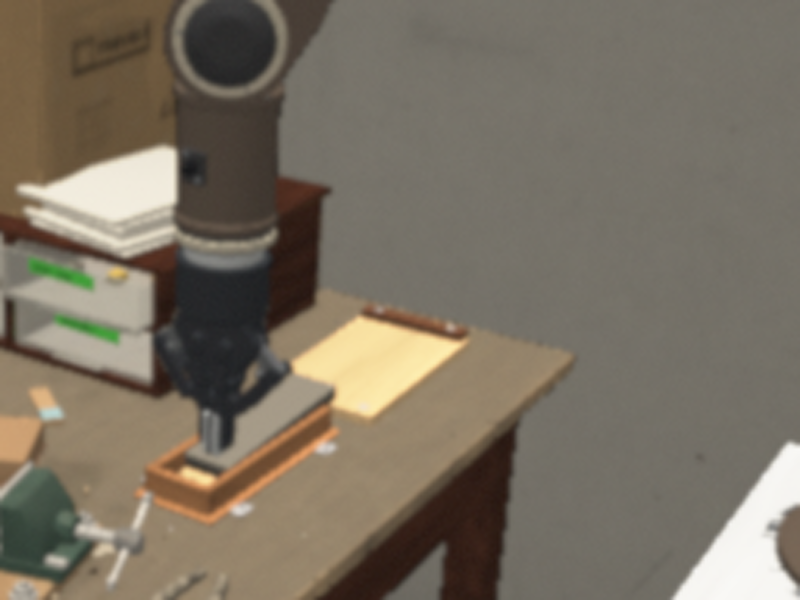

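The stone is tipped and its head is already past the lip. The finger is still in front of the well, so I'll continue.

```bash
python3 -m creep '[[[0,-0.003,0.0003],0],[[0,-0.003,0.0003],0],[[0,-0.003,0.0003],0],[[0,0,0],0]]';  python3 -m creep '[[[0,-0.003,0.0003],0],[[0,-0.003,0.0003],0],[[0,-0.003,0.0003],0],[[0,0,0],0]]'; python3 -m creep '[[[0,-0.003,0.0003],0],[[0,-0.003,0.0003],0],[[0,-0.003,0.0003],0],[[0,0,0],0]]'
```

```text
time_s: 6.7
eef_pos: [518.0, 192.1, 45.9]
eef_rot: [2.241, 2.201, 0.005]
wrist_force: [0.3, 2.1, 9.5]
gripper_width: 0.0
finger_force: 4.8
time_s: 7.2
eef_pos: [517.8, 182.8, 46.6]
eef_rot: [2.241, 2.201, 0.004]
wrist_force: [-0.3, 1.7, 8.5]
gripper_width: 0.1
finger_force: 4.1
time_s: 7.7
eef_pos: [517.5, 173.5, 47.2]
eef_rot: [2.241, 2.201, 0.003]
wrist_force: [0.0, 1.8, 7.9]
gripper_width: -0.3
finger_force: 3.4
```

```bash
python3 -m creep '[[[0,-0.003,0],0],[[0,-0.003,0],0],[[0,-0.003,0.0001],0],[[0,-0.003,0],0],[[0,0,0],0]]';  python3 -m creep '[[[0,-0.003,0],0],[[0,-0.003,0.0001],0],[[0,-0.003,0],0],[[0,-0.003,0],0],[[0,0,0],0]]'; python3 - <<'E'
from h import *
snap("side","d3",(200,80,456,272))
E
```

```text
time_s: 8.32
eef_pos: [517.7, 161.5, 47.4]
eef_rot: [2.241, 2.201, 0.003]
wrist_force: [-0.1, 1.8, 7.2]
gripper_width: 0.0
finger_force: 3.8
time_s: 8.95
eef_pos: [517.7, 149.7, 47.6]
eef_rot: [2.241, 2.201, 0.004]
wrist_force: [0.1, 2.0, 8.4]
gripper_width: -0.1
finger_force: 4.2
```

View pics/d3.png

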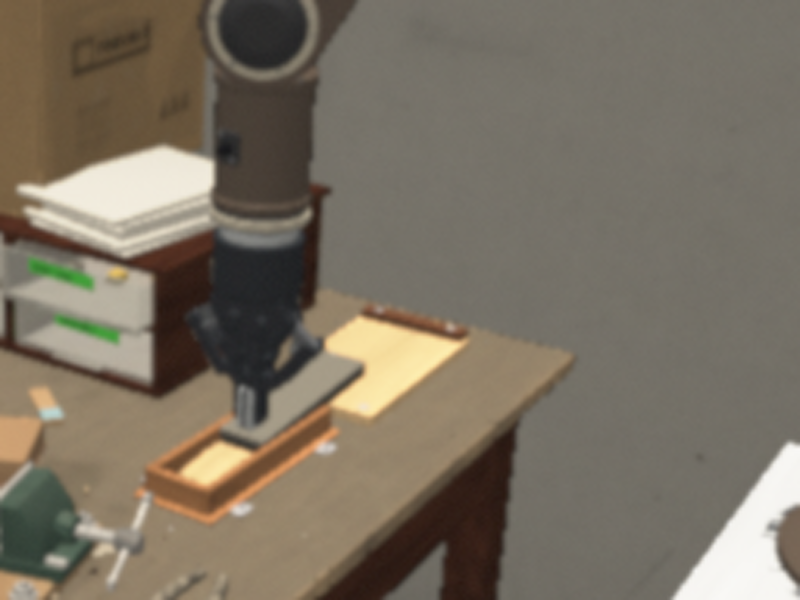

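The stone is tipped with its head over the board. I'll draw it until its centre is past the lip, then ease the finger up so the head settles on the board.

```bash
python3 -m creep '[[[0,-0.003,0],0],[[0,-0.003,0.0001],0],[[0,-0.003,0],0],[[0,-0.003,0.0001],0],[[0,-0.003,0],0],[[0,-0.003,0.0001],0],[[0,0,0],0]]';  python3 -m creep '[[[0,0,0.001],0],[[0,0,0.001],0],[[0,0,0.001],0],[[0,0,0.001],0],[[0,0,0.001],0],[[0,0,0.001],0],[[0,0,0.001],0],[[0,0,0.001],0]]';  python3 -m creep '[[[0,0,0.001],0],[[0,0,0.001],0],[[0,0,0.001],0],[[0,0,0.001],0],[[0,0,0.001],0],[[0,0,0.001],0],[[0,0,0.001],0],[[0,0,0.001],0]]'; python3 -m creep '[[[0,-0.01,0.02],0],[[0,-0.03,0.03],0],[[0,-0.03,0.03],0],[[0,-0.03,0.03],0],[[0,-0.015,0],0],[[0,0,0],0],[[0,0,0],0]]' 1; python3 - <<'E'
from h import *
snap("wrist","w4")
E
```

```text
time_s: 9.88
eef_pos: [517.5, 132.1, 48.0]
eef_rot: [2.241, 2.202, 0.004]
wrist_force: [-0.7, 3.4, 10.2]
gripper_width: -0.1
finger_force: 5.1
time_s: 10.88
eef_pos: [516.8, 131.0, 55.1]
eef_rot: [-2.241, -2.201, 0.0]
wrist_force: [-1.2, -0.8, 1.4]
gripper_width: 0.0
finger_force: 0.2
time_s: 11.88
eef_pos: [516.9, 131.0, 63.1]
eef_rot: [-2.241, -2.201, -0.0]
wrist_force: [0.1, -0.6, 0.6]
gripper_width: -0.0
finger_force: 0.0
time_s: 12.75
eef_pos: [516.3, 17.2, 172.0]
eef_rot: [-2.239, -2.202, 0.001]
wrist_force: [-0.2, 0.7, 0.8]
gripper_width: 85.6
finger_force: 0.0
```

View pics/w4.png

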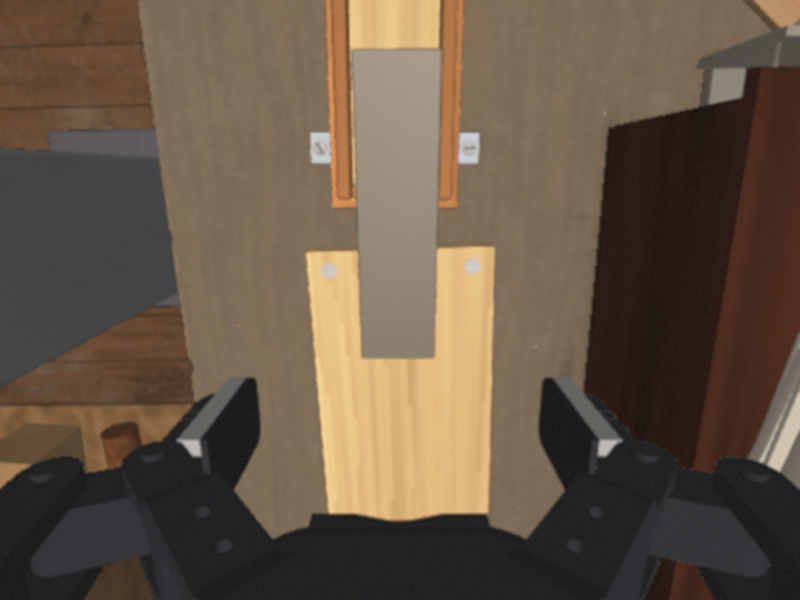

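```bash
python3 - <<'E'
from h import *
for uv,z in [((362,357),27),((434,357),27),((353,50),40),((441,50),40),((307,253),12),((494,247),12),((329,515),12),((489,515),12)]: print(uv,pt("w4",uv,z))
E
python3 -m creep '[[[0.0005,-0.008,-0.03],0],[[0,0,-0.04],0],[[0,0,-0.04],0],[[0,0,-0.02],0],[[0,0,-0.007],0],[[0,0,0],0],[[0,0,0],0]]'
```

```text
(362, 357) [493.2 -23.4  27. ]
(434, 357) [537.4 -24.1  27. ]
(353, 50) [496.1 144.3  40. ]
(441, 50) [539.6 143.6  40. ]
(307, 253) [460.8  39.1  12. ]
(494, 247) [574.8  40.8  12. ]
(329, 515) [ 463.2 -150.8   12. ]
(489, 515) [ 578.3 -152.7   12. ]
time_s: 13.68
eef_pos: [518.0, 8.3, 36.9]
eef_rot: [2.24, 2.201, 0.002]
wrist_force: [0.6, -0.1, 0.8]
gripper_width: 85.4
finger_force: 0.0
```

```bash
python3 -m creep '[[[-0.002,0,-0.003],0],[[0,0,0],0],[[0,0,0],0],[[0,0,0],0],[[0,0,0],0],[[0,0,0],0]]' 0 30; python3 -m creep '[[[0,0,0],0],[[0,0,0],0],[[0,0,0],0],[[0,0,0],0],[[0,0,0],0],[[0,0,0],0]]' -0.3 30
```

```text
time_s: 14.42
eef_pos: [515.4, 7.9, 33.5]
eef_rot: [2.241, 2.202, -0.0]
wrist_force: [-2.1, -0.3, 6.5]
gripper_width: 44.5
finger_force: 30.4
time_s: 15.18
eef_pos: [515.4, 7.9, 33.5]
eef_rot: [2.241, 2.202, -0.0]
wrist_force: [-2.1, 0.3, 5.6]
gripper_width: 44.1
finger_force: 30.4
```

```bash
python3 -m creep '[[[0,-0.003,0.001],0],[[0,-0.005,0],0],[[0,-0.005,0],0],[[0,-0.005,0],0],[[0,-0.005,0],0],[[0,-0.005,0],0],[[0,-0.005,0],0],[[0,0,0],0]]'; python3 -m creep '[[[-0.001,-0.005,0],0],[[0,-0.005,0],0],[[0,-0.005,0],0],[[0,-0.005,0],0],[[0,-0.005,0],0],[[0,-0.005,0],0],[[0,-0.005,0],0],[[0,0,0],0]]'; python3 -m creep '[[[0,-0.005,0],0],[[0,-0.005,0],0],[[0,-0.005,0],0],[[0,0,0],0],[[0,0,0],0]]'; python3 - <<'E'
from h import *
snap("wrist","w5")
E
```

```text
time_s: 16.18
eef_pos: [515.0, -25.7, 33.9]
eef_rot: [-2.242, -2.2, 0.001]
wrist_force: [-2.6, -0.7, -3.2]
gripper_width: 44.3
finger_force: 31.1
time_s: 17.18
eef_pos: [514.4, -60.6, 34.1]
eef_rot: [2.242, 2.2, -0.0]
wrist_force: [1.1, 0.3, -4.2]
gripper_width: 44.2
finger_force: 31.0
time_s: 17.8
eef_pos: [514.4, -74.9, 34.1]
eef_rot: [-2.241, -2.201, -0.0]
wrist_force: [0.3, 0.3, -3.6]
gripper_width: 44.4
finger_force: 31.0
```

View pics/w5.png

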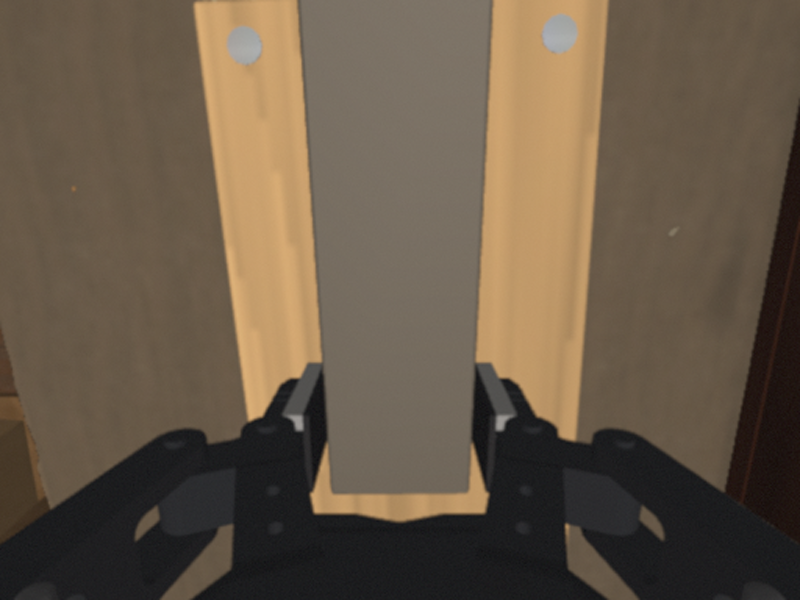

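```bash
python3 -m creep '[[[0.001,-0.005,0],0.008],[[0.001,-0.005,0],0.008],[[0.001,-0.005,0],0.008],[[0.001,-0.005,0],0.009],[[0.001,-0.005,0],0],[[0,-0.005,0],0],[[0,-0.005,0],0],[[0,-0.005,0],0]]'; python3 -m creep '[[[0,-0.003,-0.0005],0],[[0,0,-0.0005],0],[[0,0,0],0]]'; python3 -m creep '[[[0,0,0],0],[[0,0,0],0],[[0,0,0],0],[[0,0,0],0]]' 0.5;  python3 -m creep '[[[0,0.02,0.03],0],[[0,0.05,0.05],0],[[0,0.05,0.05],0],[[0,0.03,0.03],0],[[0,0,0],0],[[0,0,0],0]]' 1; python3 - <<'E'
from h import *
snap("wrist","w6")
E
```

```text
time_s: 18.85
eef_pos: [519.3, -115.3, 34.1]
eef_rot: [-2.205, -2.238, 0.0]
wrist_force: [0.6, 0.4, -3.3]
gripper_width: 44.2
finger_force: 31.0
time_s: 19.23
eef_pos: [519.4, -117.8, 33.0]
eef_rot: [-2.204, -2.238, -0.0]
wrist_force: [-0.6, -0.8, -3.2]
gripper_width: 44.3
finger_force: 31.1
time_s: 19.73
eef_pos: [519.5, -118.0, 33.2]
eef_rot: [2.204, 2.238, 0.0]
wrist_force: [1.0, 0.2, 0.5]
gripper_width: 63.7
finger_force: 0.0
time_s: 20.48
eef_pos: [519.0, 19.6, 181.0]
eef_rot: [-2.205, -2.238, 0.001]
wrist_force: [0.1, -1.0, 0.3]
gripper_width: 85.4
finger_force: 0.0
```

View pics/w6.png

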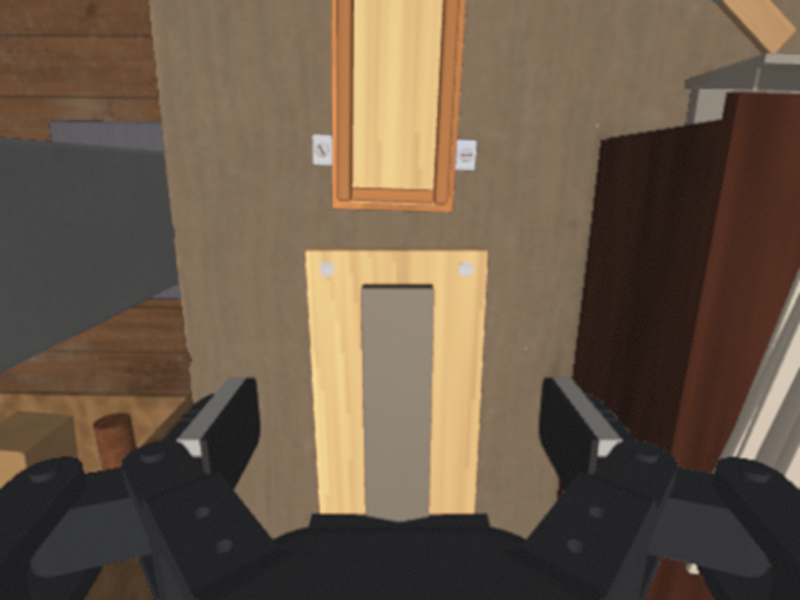

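The stone lies flat on the board, tail edge at (362,289)–(433,287). I'll measure the gap left to the stop.

```bash
python3 - <<'E'
from h import *
for uv,z in [((362,289),27),((433,288),27),((366,515),27),((430,515),27),((306,252),12),((487,251),12),((320,515),12),((477,515),12)]: print(uv,pt("w6",uv,z))
E
```

```text
(362, 289) [497.  19.  27.]
(433, 288) [540.2  20.3  27. ]
(366, 515) [ 498.5 -144.7   27. ]
(430, 515) [ 543.6 -144.    27. ]
(306, 252) [460.7  38.8  12. ]
(487, 251) [574.5  41.   12. ]
(320, 515) [ 463.3 -157.7   12. ]
(477, 515) [ 579.8 -156.1   12. ]
```

```bash
python3 -m creep '[[[0,0.025,0],0],[[0,0,-0.04],0],[[0,0,-0.04],0],[[0,0,0],0],[[0,0,-0.04],0],[[0,0,-0.016],0],[[0,0,-0.008],0],[[0,0,0],0]]' -1; python3 -m creep '[[[0,-0.004,0],0],[[0,-0.004,0],0],[[0,-0.003,0],0],[[0,-0.002,0],0],[[0,-0.001,0],0],[[0,0,0],0]]'
```

```text
time_s: 21.52
eef_pos: [519.7, 45.2, 37.9]
eef_rot: [2.205, 2.238, 0.0]
wrist_force: [-0.4, -0.3, 0.5]
gripper_width: 0.2
finger_force: 0.0
time_s: 22.28
eef_pos: [519.4, 31.4, 37.4]
eef_rot: [-2.205, -2.238, 0.0]
wrist_force: [-0.1, 0.2, -0.3]
gripper_width: 0.0
finger_force: 0.0
```

```bash
python3 -m creep '[[[0,-0.001,0],0],[[0,-0.001,0],0],[[0,-0.001,0],0],[[0,0,0],0]]'; python3 -m creep '[[[0,-0.001,0],0],[[0,-0.001,0],0],[[0,0,0],0]]'; python3 -m creep '[[[0,-0.001,0],0],[[0,0,0],0],[[0,0,0],0]]'
```

```text
time_s: 22.78
eef_pos: [519.4, 28.3, 37.4]
eef_rot: [2.205, 2.238, 0.0]
wrist_force: [0.0, 1.3, -0.7]
gripper_width: -0.0
finger_force: 0.5
time_s: 23.15
eef_pos: [519.3, 27.0, 37.4]
eef_rot: [-2.204, -2.238, -0.001]
wrist_force: [0.2, 4.9, -0.8]
gripper_width: -0.3
finger_force: 2.0
time_s: 23.52
eef_pos: [519.4, 26.9, 37.5]
eef_rot: [-2.203, -2.239, -0.002]
wrist_force: [-0.5, 7.0, -1.1]
gripper_width: -0.3
finger_force: 3.4
```

```bash
for i in 1 2; do :; done; python3 -m creep '[[[0,-0.001,0],0],[[0,0,0],0],[[0,0,0],0]]'; python3 -m creep '[[[0,-0.001,0],0],[[0,0,0],0],[[0,0,0],0]]'
```

```text
time_s: 23.9
eef_pos: [519.3, 26.8, 37.5]
eef_rot: [-2.201, -2.239, -0.003]
wrist_force: [-0.8, 9.2, -0.1]
gripper_width: -0.4
finger_force: 4.7
time_s: 24.28
eef_pos: [519.3, 26.7, 37.5]
eef_rot: [-2.2, -2.24, -0.004]
wrist_force: [-0.4, 11.6, -1.3]
gripper_width: -0.2
finger_force: 6.0
```

```bash
python3 -m creep '[[[0,0.004,0],0],[[0,0.006,0],0],[[0,0,0.04],0],[[0,0,0.04],0],[[0,-0.03,0.04],0],[[0,-0.04,0.04],0],[[0,-0.03,0],0],[[0,0,0],0]]' 1; python3 - <<'E'
from h import *
snap("wrist","w7",(190,40,340,340),2)
import shutil
d=np.load("pics/w7.npz"); snap("side","d7",(270,160,430,270),5)
a=cv2.imread("pics/w7.png");b=cv2.imread("pics/d7.png"); b=cv2.resize(b,(490,337))
o=np.zeros((600,800,3),np.uint8); o[:,:300]=a; o[:337,310:]=b; cv2.imwrite("pics/c7.png",o)
E
```

```text
time_s: 25.28
eef_pos: [519.2, -70.0, 198.0]
eef_rot: [2.209, 2.231, -0.001]
wrist_force: [0.5, 0.5, 0.0]
gripper_width: 85.5
finger_force: 0.0
```

View pics/c7.png

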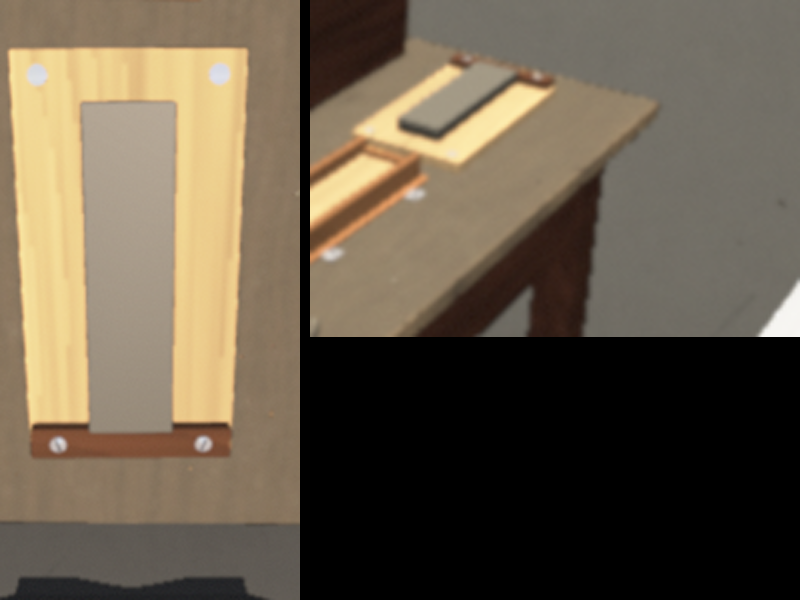

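The stone's end meets the stop over its full width (row ~431, columns 89–173), lying flat. I'll check the angle numerically.

```bash
python3 - <<'E'
from h import *
im=cv2.imread("pics/w7.png"); hsv=cv2.cvtColor(im,cv2.COLOR_BGR2HSV)
s=hsv[...,1]
def fit(rows,f,z):
    e=np.array([pt("w7",(f(r),r),z) for r in rows]); p=np.polyfit(e[:,1],e[:,0],1); return p
y=(s>85)
print(s[250,::10])
R=range(130,410,4)
g=s<75
print("stone L",fit(R,lambda r:np.where(g[r,60:200])[0].min()+60,27),"R",fit(R,lambda r:np.where(g[r,60:200])[0].max()+61,27))
w=(s>85)
print("board L",fit(R,lambda r:np.where(w[r])[0].min(),12),"R",fit(R,lambda r:np.where(w[r])[0].max()+1,12))
for uv,z in [((89,431),27),((173,432),27),((81,101),27),((175,101),27),((32,425),22),((230,426),22)]: print(pt("w7",uv,z))
E
```

```text
[ 76  78 103  94  99 102  99 102 102  44  46  47  47  45  44  45  45  44
 100 105 102 104 106 110  99  80  76  77  83  77]
stone L [-1.71147308e-02  4.96351584e+02] R [-1.37896167e-02  5.40300009e+02]
board L [-1.25563536e-02  4.59802729e+02] R [-2.21831956e-02  5.76566825e+02]
[ 498.  -153.2   27. ]
[ 543.4 -153.5   27. ]
[496.   15.7  27. ]
[539.7  16.1  27. ]
[ 466.5 -152.4   22. ]
[ 575.  -152.1   22. ]
```

Stone −0.0155 and board about −0.016 to −0.017 rad, so it is square to within about 2 mrad and touches the stop. Handing in.

```bash
python3 -c "
from bench import manip
print(manip.job_done())"
```

```text
the job is handed in; nothing more can be done
None
```

The oilstone lies flat on the honing board with its leading end square against the stop (within about 2 mrad by my measurement); the arm touched only the stone, and I handed the job in at about 25 s.

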